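Hang the instrument basket in the ultrasonic cleaner and lock it

TASK

Take the round instrument basket from the drip tray by its blue bar handle and hang it in the ultrasonic cleaner: let its two blue ears down through the two gaps in the sprung bayonet collar, then turn it clockwise (seen from above) on the collar's track until both ears drop fully into the locking notches, and let go. The collar can stand turned in the cleaner and its notches can be set differently, so feel for the gaps and the notches and be gentle: never load the basket against the cleaner with more than 20 N. Leave everything else where it stands.

Things in the scene. Friction and masses are not known exactly. Their poses are not given: they have to be found in the camera images.
- basket_center (a point): Centre of the loose steel wire instrument basket (about 0.36 kg, 125 mm high overall), on its axis 62.5 mm above its underside. Body 68 mm diameter, 60 mm high; at 60 to 65 mm a deck disc of 68 mm diameter with two blue ears along its own +x and -x, each 10 mm wide, 5 mm thick, reaching 46 mm from the axis. Same after half a turn. z is up.
- basket_handle (a point): Centre of the basket's blue bar handle, on its axis 54.5 mm above basket_center: bar 62 mm long along the basket's x (in line with the ears), 14 mm wide along its y (the width to grip), 16 mm high, on two posts at x = +-24 mm; 44 mm of free space between deck and bar.
- collar_top (a point): Centre of the cleaner's grey bayonet collar at its top face, unloaded. Outer diameter 112 mm, bore 76 mm. z up; x, y are the housing's: the two opposite gaps lie near its +x and -x, but the collar stands clamped turned by up to 0.45 rad either way, which no reading shows. Gaps: open at the top, 16 mm wide (ear play 0.08 rad either way), yellow wall behind.
- collar_track (a point): Centre of the collar at the level of its track floor, 13 mm below the top face; same axes as collar_top. The track runs from the gaps clockwise seen from above (negative turn about z) under a 5 mm thick lip of 80 mm inner diameter; counter-clockwise it ends at a wall. Its outer wall has 50 mm radius. The whole collar is sprung: it yields straight down, 2 N per mm, up to 8 mm.
- collar_notch (a point): Centre of the collar at the level of the floor of the two locking notches, 20 mm below the top face (7 mm below the track); same axes as collar_top. The notches are centred 0.5 to 1.0 rad clockwise of the gaps (an adjustable ring; no reading shows it), ear play about 0.06 rad either way, marked by small red tabs on the collar's outside; just beyond them is a hard stop. Tank floor: 88 mm below this point.
- cleaner: White ultrasonic cleaner that carries the collar, fixed to the counter, 170 mm (x) by 250 mm (y) by 130 mm high, origin at the centre of its underside, z up; steel top, control panel with a black dial (to 148 mm height) at its -y end. The collar is centred at x 0, y +30 mm, its top face 142 mm above the underside.
- tray: Steel drip tray, fixed, 190 mm (x) by 260 mm (y), walls 18 mm high and 4 mm thick, origin at the centre of its underside. The basket stands in it about 60 mm towards its -y end.
- brush: Green cleaning brush, 150 mm long, lying in the tray towards its +y end; leave alone. Origin at its underside.
- cleaner_lid: Round grey lid of the cleaner, 124 mm diameter, 30 mm high with its knob, lying on the counter; leave alone. Origin at its underside.
- detergent: Blue bottle, 64 mm diameter, 170 mm high; leave alone. Origin at its underside.
- pill_jar: Amber jar, 52 mm diameter, 75 mm high; leave alone. Origin at its underside.
- kidney_bowl: Round steel bowl, 110 mm diameter, 40 mm high; leave alone. Origin at its underside.
- measuring_cup: White cup, 60 mm diameter, 60 mm high; leave alone. Origin at its underside.
- carton: Cardboard box 70 x 120 x 50 mm high; leave alone. Origin at its underside.
Mind the look-alikes: they are no part of the job. What is shaped like the part that bears basket_center but orange is not meant.

How it is judged:
By the outcome, as a careful person would: the job done as asked, in the order asked, and still so for the second after the job is handed in, with the robot touching nothing.
It also fails if it takes over 72 s, if anything falls off the work surface, if the arm or the gripper's body presses on something with over 40 N, if the wrist force passes 120 N, or if a joint passes its speed limit or range.

ROBOT

A 7-joint arm with a two-finger parallel gripper is mounted at the origin on the work surface. World frame = base frame: x ahead of the robot, y to its left, z up, the work surface at z = 0. Lengths are in m, angles in rad, forces in N, time in s.
With the tool pointing down it reaches from about 0.425 to 0.875 m from the base axis. Payload 4.7 kg.
Tool frame: the origin (TCP) lies at the centre of the arm's flange, where the gripper is bolted on; the fingertips stand 182 mm ahead of it and the grasp point (between the pads) lies ahead of it (ctrl.hold_point_z is the z of the grasp point in the tool frame, in m); z points along the fingers, y is the direction in which the jaws open and shut (so a half turn about z gives the same grasp; the last joint's range is limited). The gripper opens to 87 mm and grips with 3 to 60 N. Pads are 19 mm wide; open, the fingers measure 117 mm over their backs; the gripper's body (75 mm by 190 mm) begins 51 mm behind the grasp point.
Start: joints at [-1.204, 0.321, -0.07, 1.45, 0.023, 1.371, -0.057], TCP at [0.225, 0.61, 0.405] pointing down, gripper open.
Joint ranges: [-2.86, 2.86], [-0.3, 2.09], [-1.38, 1.24], [0.06, 2.45], [-1.56, 4.7], [0.09, 2.05], [-2.69, 2.69]. Speed limits (rad/s): [2.57, 2.57, 3.14, 3.14, 3.14, 3.14, 3.14].

INTERFACE

Orientations are given as a rotation vector (axis times angle).
In Python, from bench import get_state, imaging, workorder, ctrl gives the robot as it stands.
- The arm moves only by the tool step_arm, never from a script. Its argument "increments" is a list of rows, each an object of numbers: "claw": the opening, from 0 (shut) to 1 (fully open); "tx", "ty", "tz": the shift along the tool's x, y, z in m; "spin": the turn about the tool's z in degrees. A call has 1 to 8 rows; each row is the pose to reach, as a shift and turn from the pose commanded when the call began, along the tool's axes at that moment; what a row does not reach only later rows make up. A row lasts 1/12 s, in which the tool goes at most 41.7 mm and 7.16 degrees, less where a joint would pass 70% of its speed; a pose out of reach is approached as far as the arm can. A call with a gripper value outside its range is refused whole. The fingers move at their own pace and stop on an object; "force" is the grip in N (left out, the last holds). Time passes only in rows, so rows that repeat a pose let the fingers close. It gives the time, the measured TCP pose, the force and the opening at its end, in the units of the state.
- get_state(): the state, without advancing time (a new reading comes with each control period).
- imaging.get_image(name): name is "scene" or "top" or "wrist"; returns the picture (420x560x3 uint8, blue, green, red); there is no depth.
- imaging.camera_params(name): a dict with "intrinsics" (3x3 intrinsics, pixels), "distortion" ([k1, k2, p1, p2, k3] as OpenCV has them; the pictures are not rectified), "camera_from_world" (4x4, takes a point from world to camera coordinates). Camera axes: x right, y down, z forward; pixel columns grow to the right and rows downward; lengths in m; the calibration is good to about 2 mm. A picture is of the moment at which its call begins: read the wrist's pose just before it. camera_params takes no time and is no camera call; for the wrist camera it gives the pose at the moment of the call.
- workorder.close_job(): hands the job in, once; it reports no verdict.
The state is a dict: "time": time; "joint_positions": joint angles; "qd": joint speeds; "joint_torque": joint torques, N m; "position": TCP position; "tool_rot": TCP orientation; "ft_force": force on the tool from outside, world axes, zero at the start; "torque": the same for the moment, N m; "grip_width": opening from 0.0 (shut) to 1.0 (fully open).
Only numpy, scipy, OpenCV 4.12 (cv2) and the standard library are available. Lean on these libraries where they do the work, as an engineer would, in place of code of your own. Each camera call takes 0.05 s, during which the arm holds its last target. There are 200 camera calls.

## Working session

There is one attempt and no reset: what is moved stays moved. The work goes in short steps, Python scripts to look and compute and a tool call to move; the robot and the scene stay as the last step left them, time stands still between calls to the robot, and variables do not carry over. Pictures are saved under pics/ and viewed, on a budget of 10 in all, crops included, one or two more only if the job needs it, and the job is handed in when it is done.

Besides the shell and the picture viewer there is one more tool, called after "Call:" by a JSON object that holds its "op" and its "data", one argument or row to a line. step_arm: Moves the arm, as the interface text tells. Its arguments: {"type":"object","properties":{"increments":{"type":"array"},"force":{"type":"number"}},"required":["increments"]}

```bash
mkdir -p pics; cat > h.py <<'E'
import numpy as np, cv2
from scipy.spatial.transform import Rotation as R
from bench import get_state, imaging, workorder, ctrl
def snap(n,f):
    P=imaging.camera_params(n); im=imaging.get_image(n); cv2.imwrite('pics/'+f,im); np.savez('pics/'+f[:-4]+'.npz',K=P['intrinsics'],D=P['distortion'],T=P['camera_from_world']); return im
def cam(f):
    d=np.load('pics/'+f[:-4]+'.npz'); return d['K'],d['D'],d['T']
def ray(f,uv):
    K,D,T=cam(f); n=cv2.undistortPoints(np.array([[uv]],float),K,D)[0,0]
    Rm=T[:3,:3]; o=-Rm.T@T[:3,3]; return o,Rm.T@np.array([n[0],n[1],1])
def plane(f,uv,z):
    o,d=ray(f,uv); return o+d*(z-o[2])/d[2]
def proj(f,p):
    K,D,T=cam(f); return cv2.projectPoints(np.array(p,float).reshape(-1,3),cv2.Rodrigues(T[:3,:3])[0],T[:3,3],K,D)[0].reshape(-1,2)
E
python3 - <<'E'
from h import *
s=get_state();print(s, ctrl.hold_point_z)
a=snap('top','top1.png');b=snap('scene','scene1.png');snap('wrist','wrist1.png')
E
```

```text
{'time': 0.0, 'joint_positions': array([-1.20391166,  0.32182305, -0.07007836,  1.45164891,  0.02260712,
        1.37079361, -0.05686632]), 'qd': array([-1.63489505e-03,  5.07435793e-04,  1.63782864e-03, -8.72614014e-05,
       -2.18010100e-04, -3.34044229e-04, -1.58989201e-03]), 'joint_torque': array([ 1.47764426e-04, -4.91292965e+01, -4.03563436e-01, -3.12526166e+01,
       -6.38159411e-02,  4.35472280e-02,  1.62308652e-04]), 'position': array([0.22454929, 0.60977068, 0.4036742 ]), 'tool_rot': array([-5.51152424e-01, -3.09263735e+00,  2.94098628e-03]), 'ft_force': array([-0.65256681,  0.34615578, -0.75087342]), 'torque': array([ 0.02340618, -0.03148505,  0.04713212]), 'grip_width': 1.0033151628178294} 0.1635
```

View pics/top1.png

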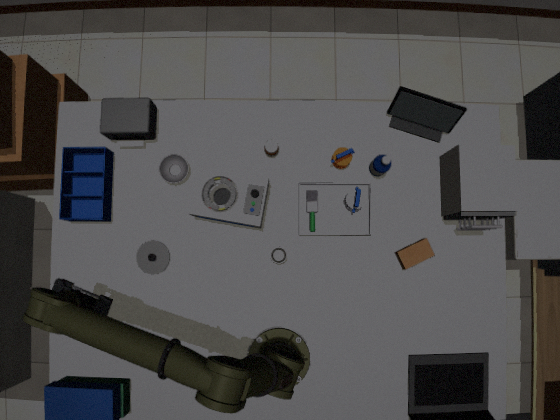

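View pics/scene1.png

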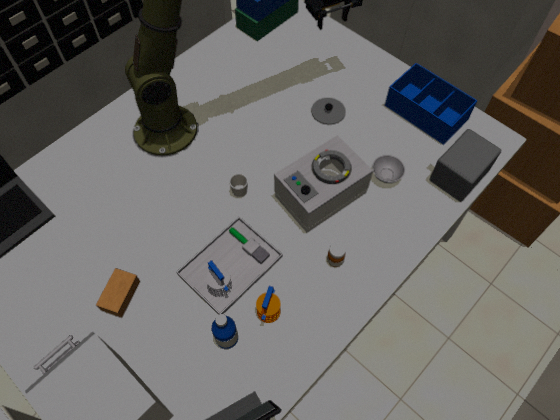

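The top picture shows the steel basket with its blue bar in the tray at (356,197). The orange look-alike is outside the tray at (343,157), and the blue bottle is at (381,164). In the scene picture these are at (216,271), (268,298) and (223,329). I choose the one in the tray. The collar is at top (219,194) and scene (332,167), and its yellow gap walls are visible.

```bash
python3 - <<'E'
from h import *
t=cv2.imread('pics/top1.png');s=cv2.imread('pics/scene1.png')
a=cv2.resize(t[170:245,180:280],(400,300),interpolation=3);b=cv2.resize(t[170:245,290:390],(400,300),interpolation=3)
c=cv2.resize(s[130:205,280:380],(400,300),interpolation=3);d=cv2.resize(s[235:310,170:270],(400,300),interpolation=3)
m=np.vstack([np.hstack([a,b]),np.hstack([c,d])]);cv2.imwrite('pics/crop1.png',cv2.convertScaleAbs(m,alpha=1.6))
def blobs(im,lo,hi,roi,minA=3):
    h=cv2.cvtColor(im,cv2.COLOR_BGR2HSV);k=cv2.inRange(h,lo,hi);x0,y0,x1,y1=roi
    z=np.zeros_like(k);z[y0:y1,x0:x1]=k[y0:y1,x0:x1]
    n,l,st,ce=cv2.connectedComponentsWithStats(z)
    return [(st[i,4],ce[i].round(1).tolist(),st[i,:4].tolist()) for i in range(1,n) if st[i,4]>=minA]
for nm,im,rb,rc in (('top',t,(300,183,371,236),(180,170,240,220)),('scene',s,(195,250,240,305),(300,140,365,195))):
    print(nm,'blue',blobs(im,(100,120,50),(125,255,255),rb))
    print('yel',blobs(im,(20,100,60),(35,255,255),rc,1)); print('red',blobs(im,(0,120,50),(8,255,255),rc,1))
E
```

```text
top blue [(np.int32(72), [357.4, 196.5], [355, 187, 6, 20]), (np.int32(10), [353.3, 210.1], [352, 208, 3, 5])]
yel [(np.int32(12), [216.8, 178.0], [214, 177, 6, 3]), (np.int32(8), [221.8, 208.6], [219, 208, 6, 2])]
red []
scene blue [(np.int32(118), [215.2, 269.7], [208, 261, 16, 19]), (np.int32(15), [225.6, 288.1], [224, 286, 4, 5])]
yel [(np.int32(17), [316.6, 156.9], [314, 155, 6, 5]), (np.int32(17), [346.5, 172.9], [344, 170, 5, 7])]
red [(np.int32(6), [336.7, 180.5], [335, 180, 4, 2])]
```

View pics/crop1.png

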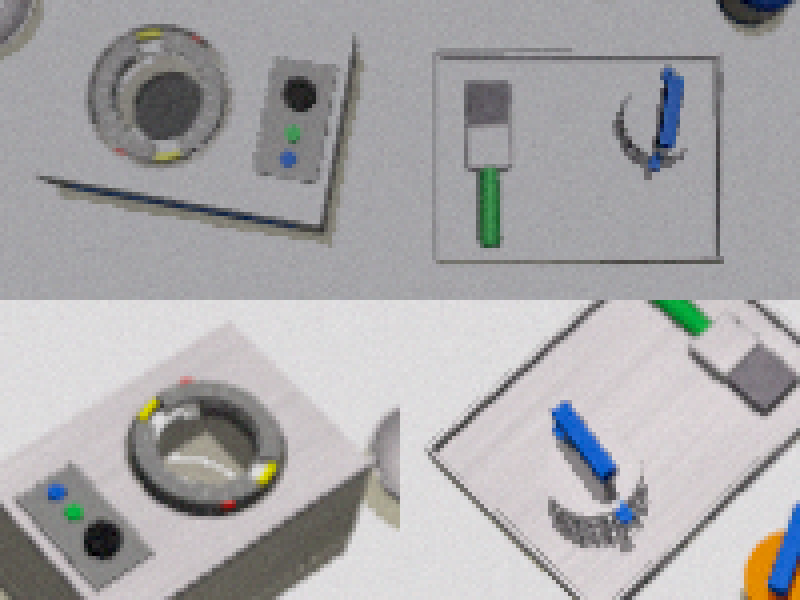

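The crop confirms the choice: the steel basket in the tray has the blue bar and one visible ear. The collar shows yellow gaps at top (217,178) and (222,208.5), and red tabs at top (228.8,179.5) and (210,207.8).

```bash
python3 - <<'E'
from h import *
s='scene1.png';t='top1.png'
def tri(a,b):
    o,d=ray(t,a);p,e=ray(s,b);d/=np.linalg.norm(d);e/=np.linalg.norm(e)
    A=np.stack([d,-e],1);k=np.linalg.lstsq(A,p-o,rcond=None)[0];x=o+d*k[0];y=p+e*k[1];return (x+y)/2,np.linalg.norm(x-y)
print('handle tri',tri((357.4,196.5),(215.2,269.7)))
for z in (.125,.13,.135):print(z,plane(t,(357.4,196.5),z),plane(s,(215.2,269.7),z))
# handle axis ends
for f,roi in ((t,(300,183,371,207)),(s,(195,255,226,282))):
    im=cv2.imread('pics/'+f);k=cv2.inRange(cv2.cvtColor(im,cv2.COLOR_BGR2HSV),(100,120,50),(125,255,255));x0,y0,x1,y1=roi
    ys,xs=np.nonzero(k[y0:y1,x0:x1]);pts=np.array([plane(f,(x+x0,y+y0),.129)[:2] for x,y in zip(xs,ys)])
    u,S,v=np.linalg.svd(pts-pts.mean(0));print(f,'handle',pts.mean(0),'ang',np.degrees(np.arctan2(v[0,1],v[0,0])), pts@v[0] @ np.eye(1)[0] if 0 else np.ptp((pts-pts.mean(0))@v[0]))
def pair(f,a,b,z):
    A,B=plane(f,a,z),plane(f,b,z);d=A-B;print(f,z,'mid',((A+B)/2)[:2],'ang',np.degrees(np.arctan2(d[1],d[0])),'rad',np.linalg.norm(d)/2)
pair(t,(216.8,178),(221.8,208.6),.141);pair(t,(228.75,179.5),(210,207.75),.138)
pair(s,(316.6,156.9),(346.5,172.9),.139);pair(s,(326.25,150),(337,181),.136)
# cleaner axis: panel-long edge points (top): dial (255,194) , blue led (252,210); front top edge
for p in ((255,194),):print('dial',plane(t,p,.145), plane(s,(305.5,189.5),.145))
# top-plane front edge
A=plane(t,(190.5,214.8),.13);B=plane(t,(261,226.5),.13);print('edge',A,B,np.degrees(np.arctan2(*(B-A)[1::-1])))
E
```

```text
handle tri (array([ 0.56972409, -0.26911534,  0.12546821]), np.float64(0.005983377440899156))
0.125 [ 0.57150517 -0.26673749  0.125     ] [ 0.56773054 -0.2714039   0.125     ]
0.13 [ 0.57091511 -0.2659727   0.13      ] [ 0.56969142 -0.27247561  0.13      ]
0.135 [ 0.57032504 -0.2652079   0.135     ] [ 0.5716523  -0.27354731  0.135     ]
top1.png handle [ 0.57110311 -0.26619072] ang 174.54908230912474 0.06541813631637114
scene1.png handle [ 0.56923614 -0.27241234] ang -7.447548772952958 0.061391057772238675
top1.png 0.141 mid [0.57884295 0.20569224] ang 10.118037610676403 rad 0.05314572467502096
top1.png 0.138 mid [0.57804914 0.20563816] ang -32.77041251207195 rad 0.0576941864121386
scene1.png 0.139 mid [0.57775871 0.20294428] ang -170.4351444733223 rad 0.05291496656840083
scene1.png 0.136 mid [0.57777881 0.20385823] ang 146.6364563345132 rad 0.058762653065043025
dial [0.57622182 0.0841306  0.145     ] [0.58197755 0.08015557 0.145     ]
edge [0.50588811 0.30426414 0.13      ] [0.46710277 0.06352109 0.13      ] -99.15209666315091
```

```bash
cat >> h.py <<'E'
def go(p,ang=None,P0=None,rv=None):
    "tool-frame tx,ty,tz,spin to bring TCP to world p, tool x to world angle ang (deg)"
    s=get_state(); r=R.from_rotvec(s['tool_rot'] if rv is None else rv); q=np.array(s['position'] if P0 is None else P0)
    x=r.apply([1,0,0]); a=np.degrees(np.arctan2(x[1],x[0])); sp=0 if ang is None else -((ang-a+180)%360-180)
    print('at',q.round(4),'toolx',round(a,2),'z',r.apply([0,0,1]).round(3),'F',s['ft_force'].round(2),'t',round(s['time'],2),'w',round(s['grip_width'],3),'q7',round(s['joint_positions'][6],2))
    print('-> t',r.inv().apply(np.array(p)-q).round(4),'spin',round(sp,2))
E
python3 - <<'E'
from h import *
go([.54,.2,.42]); go([.57,-.268,.42],173.5)
E
```

```text
at [0.2245 0.6098 0.4039] toolx 159.79 z [-0.    -0.001 -1.   ] F [-0.25 -0.4   0.08] t 0.15 w 1.0 q7 -0.06
-> t [-0.4376 -0.2757 -0.0157] spin 0
at [0.2245 0.6098 0.4039] toolx 159.79 z [-0.    -0.001 -1.   ] F [-0.25 -0.4   0.08] t 0.15 w 1.0 q7 -0.06
-> t [-0.6274 -0.7045 -0.015 ] spin -13.71
```

Call:
{"op": "step_arm", "data": {
  "increments": [
    {"tx": -0.438, "ty": -0.276, "tz": -0.016},
    {"tx": -0.438, "ty": -0.276, "tz": -0.016},
    {"tx": -0.438, "ty": -0.276, "tz": -0.016},
    {"tx": -0.438, "ty": -0.276, "tz": -0.016},
    {"tx": -0.438, "ty": -0.276, "tz": -0.016},
    {"tx": -0.438, "ty": -0.276, "tz": -0.016},
    {"tx": -0.438, "ty": -0.276, "tz": -0.016},
    {"tx": -0.438, "ty": -0.276, "tz": -0.016}
  ]
}}

```text
invalid input at $.increments[0]: expected keys claw, tx, ty, tz, spin
```

Call:
{"op": "step_arm", "data": {
  "increments": [
    {"tx": -0.438, "ty": -0.276, "tz": -0.016, "spin": 0, "claw": 1},
    {"tx": -0.438, "ty": -0.276, "tz": -0.016, "spin": 0, "claw": 1},
    {"tx": -0.438, "ty": -0.276, "tz": -0.016, "spin": 0, "claw": 1},
    {"tx": -0.438, "ty": -0.276, "tz": -0.016, "spin": 0, "claw": 1},
    {"tx": -0.438, "ty": -0.276, "tz": -0.016, "spin": 0, "claw": 1},
    {"tx": -0.438, "ty": -0.276, "tz": -0.016, "spin": 0, "claw": 1},
    {"tx": -0.438, "ty": -0.276, "tz": -0.016, "spin": 0, "claw": 1},
    {"tx": -0.438, "ty": -0.276, "tz": -0.016, "spin": 0, "claw": 1}
  ]
}}

```text
time: 0.82
position: [0.4285, 0.3439, 0.4151]
tool_rot: [-0.551, -3.093, -0.0]
ft_force: [0.8, 0.1, 0.4]
grip_width: 0.998
```

```bash
python3 - <<'E'
from h import *
go([.57,-.268,.42],173.5)
E
```

```text
at [0.4285 0.3439 0.4151] toolx 159.79 z [ 0.  0. -1.] F [0.81 0.08 0.37] t 0.82 w 0.998 q7 0.51
-> t [-0.3441 -0.5254 -0.005 ] spin -13.71
```

Call:
{"op": "step_arm", "data": {
  "increments": [
    {"tx": -0.344, "ty": -0.525, "tz": -0.005, "spin": -13.7, "claw": 1},
    {"tx": -0.344, "ty": -0.525, "tz": -0.005, "spin": -13.7, "claw": 1},
    {"tx": -0.344, "ty": -0.525, "tz": -0.005, "spin": -13.7, "claw": 1},
    {"tx": -0.344, "ty": -0.525, "tz": -0.005, "spin": -13.7, "claw": 1},
    {"tx": -0.344, "ty": -0.525, "tz": -0.005, "spin": -13.7, "claw": 1},
    {"tx": -0.344, "ty": -0.525, "tz": -0.005, "spin": -13.7, "claw": 1},
    {"tx": -0.344, "ty": -0.525, "tz": -0.005, "spin": -13.7, "claw": 1},
    {"tx": -0.344, "ty": -0.525, "tz": -0.005, "spin": -13.7, "claw": 1}
  ]
}}

```text
time: 1.48
position: [0.502, 0.022, 0.4178]
tool_rot: [0.178, 3.136, 0.001]
ft_force: [1.4, -0.2, 0.1]
grip_width: 1.003
```

```bash
python3 - <<'E'
from h import *
go([.57,-.268,.42],173.5)
E
```

```text
at [0.502  0.022  0.4178] toolx 173.5 z [ 0.  0. -1.] F [ 1.44 -0.16  0.13] t 1.48 w 1.003 q7 1.36
-> t [-0.1004 -0.2804 -0.0024] spin -0.0
```

Call:
{"op": "step_arm", "data": {
  "increments": [
    {"tx": -0.1, "ty": -0.28, "tz": 0, "spin": 0, "claw": 1},
    {"tx": -0.1, "ty": -0.28, "tz": 0, "spin": 0, "claw": 1},
    {"tx": -0.1, "ty": -0.28, "tz": 0, "spin": 0, "claw": 1},
    {"tx": -0.1, "ty": -0.28, "tz": 0, "spin": 0, "claw": 1},
    {"tx": -0.1, "ty": -0.28, "tz": 0, "spin": 0, "claw": 1},
    {"tx": -0.1, "ty": -0.28, "tz": 0, "spin": 0, "claw": 1},
    {"tx": -0.1, "ty": -0.28, "tz": 0, "spin": 0, "claw": 1},
    {"tx": -0.1, "ty": -0.28, "tz": 0, "spin": 0, "claw": 1}
  ]
}}

```text
time: 2.15
position: [0.5684, -0.2733, 0.417]
tool_rot: [-0.193, -3.134, 0.01]
ft_force: [-0.6, -1.2, 0.2]
grip_width: 1.004
```

```bash
python3 - <<'E'
from h import *
go([.57,-.268,.42],173.5)
snap('wrist','w2.png')
E
```

```text
at [ 0.5684 -0.2733  0.417 ] toolx 172.95 z [-0.002 -0.007 -1.   ] F [-0.59 -1.16  0.23] t 2.15 w 1.004 q7 2.0
-> t [-0.0009  0.0054 -0.003 ] spin -0.55
```

View pics/w2.png

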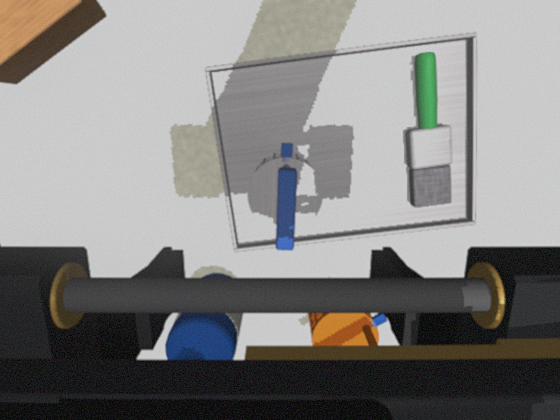

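The wrist view shows the bar handle from (288,168) to (285,246) and an ear at (287,150).

```bash
python3 - <<'E'
from h import *
f='w2.png';im=cv2.imread('pics/'+f);k=cv2.inRange(cv2.cvtColor(im,cv2.COLOR_BGR2HSV),(100,100,40),(125,255,255))
k[:140]=0;k[252:]=0;k[:,:260]=0;k[:,320:]=0
ys,xs=np.nonzero(k);
for y in range(140,252,6):
    r=xs[ys==y]; print(y,(r.min(),r.max()) if len(r) else None, end=' ')
sel=(ys>166)&(ys<234)
hsv=cv2.cvtColor(im,cv2.COLOR_BGR2HSV); print([hsv[y,285].tolist() for y in (150,160,166,170,230,236,240,246,250)])
for z in (.12,.128):
    a=plane(f,(288,168),z);b=plane(f,(285,237),z);print(z,a,b,(a+b)/2,np.linalg.norm(a-b),np.degrees(np.arctan2(*(b-a)[1::-1])))
    pts=np.array([plane(f,(x,y),z)[:2] for x,y in zip(xs[sel],ys[sel])]);v=np.linalg.svd(pts-pts.mean(0))[2][0];print(pts.mean(0),np.degrees(np.arctan2(v[1],v[0])))
print('ear',plane(f,(287,150),.067))
go([.57,-.268,.42],173.5)
E
```

```text
140 None 146 (np.int64(282), np.int64(291)) 152 (np.int64(282), np.int64(291)) 158 None 164 None 170 (np.int64(279), np.int64(294)) 176 (np.int64(279), np.int64(295)) 182 (np.int64(279), np.int64(295)) 188 (np.int64(279), np.int64(295)) 194 (np.int64(278), np.int64(294)) 200 (np.int64(278), np.int64(294)) 206 (np.int64(278), np.int64(294)) 212 (np.int64(278), np.int64(293)) 218 (np.int64(278), np.int64(293)) 224 (np.int64(278), np.int64(293)) 230 (np.int64(277), np.int64(292)) 236 (np.int64(277), np.int64(292)) 242 (np.int64(276), np.int64(293)) 248 (np.int64(277), np.int64(292)) [[109, 149, 123], [116, 43, 129], [150, 4, 71], [110, 138, 98], [110, 143, 125], [110, 151, 157], [110, 161, 188], [109, 161, 189], [113, 25, 181]]
0.12 [ 0.5371847  -0.26249698  0.12      ] [ 0.59049472 -0.27107708  0.12      ] [ 0.56383971 -0.26678703  0.12      ] 0.053996077839609 -9.143188372805884
[ 0.56193458 -0.26688881] -8.782874160026296
0.128 [ 0.53611802 -0.2625533   0.128     ] [ 0.58788798 -0.27088554  0.128     ] [ 0.562003   -0.26671942  0.128     ] 0.05243619703630243 -9.143188372805888
[ 0.56015291 -0.26681826] -8.782874160026296
ear [ 0.52843627 -0.26115862  0.067     ]
at [ 0.5686 -0.2713  0.4169] toolx 173.0 z [-0.002 -0.004 -1.   ] F [ 0.03 -0.8   0.35] t 2.2 w 0.997 q7 2.0
-> t [-0.001   0.0035 -0.0031] spin -0.5
```

```bash
python3 - <<'E'
from h import *
print('bottle',plane('top1.png',(381,164),.16),plane('scene1.png',(223,321),.16),'orange',plane('top1.png',(344,157),.12))
go([.568,-.2675,.2835],171.2)
E
```

```text
bottle [ 0.67924934 -0.34408897  0.16      ] [ 0.69822623 -0.36110387  0.16      ] orange [ 0.71009037 -0.22257188  0.12      ]
at [ 0.5686 -0.2713  0.4169] toolx 173.0 z [-0.002 -0.004 -1.   ] F [ 0.03 -0.8   0.35] t 2.2 w 0.997 q7 2.0
-> t [0.0009 0.0043 0.1334] spin 1.8
```

Call:
{"op": "step_arm", "data": {
  "increments": [
    {"tx": 0.002, "ty": 0.0005, "tz": 0.03, "spin": 2.3, "claw": 1},
    {"tx": 0.002, "ty": 0.0005, "tz": 0.065, "spin": 2.3, "claw": 1},
    {"tx": 0.002, "ty": 0.0005, "tz": 0.09, "spin": 2.3, "claw": 1},
    {"tx": 0.002, "ty": 0.0005, "tz": 0.11, "spin": 2.3, "claw": 1},
    {"tx": 0.002, "ty": 0.0005, "tz": 0.125, "spin": 2.3, "claw": 1},
    {"tx": 0.002, "ty": 0.0005, "tz": 0.134, "spin": 2.3, "claw": 1},
    {"tx": 0.002, "ty": 0.0005, "tz": 0.134, "spin": 2.3, "claw": 1}
  ]
}}

```text
time: 2.78
position: [0.5674, -0.263, 0.2814]
tool_rot: [-0.239, -3.129, -0.003]
ft_force: [-1.3, 0.8, -0.3]
grip_width: 0.998
```

```bash
python3 - <<'E'
from h import *
go([.568,-.2675,.2835],171.2)
im=snap('wrist','w3.png')
cv2.imwrite('pics/w3c.png',cv2.resize(im[:330,130:440],None,fx=1.7,fy=1.7))
E
```

```text
at [ 0.5674 -0.263   0.2814] toolx 171.26 z [-0.004  0.002 -1.   ] F [-1.27  0.84 -0.33] t 2.78 w 0.998 q7 2.01
-> t [-0.0012 -0.0043 -0.0021] spin 0.06
```

View pics/w3c.png

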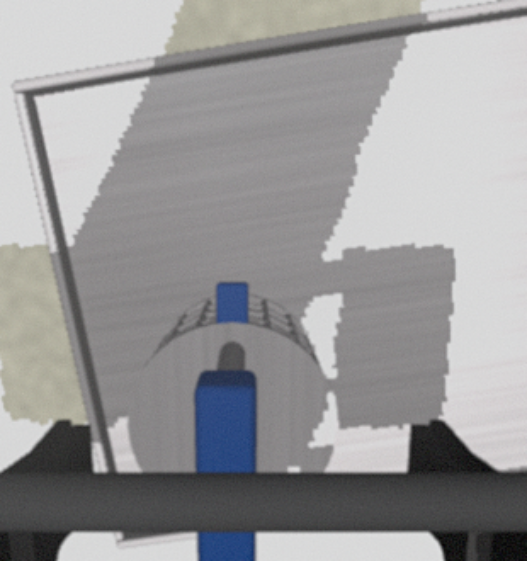

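The view shows the bar off the jaw centre, towards image left (-y). Its far end is at crop (226,375), which is pixel (263,220).

```bash
python3 - <<'E'
from h import *
f='w3.png'
u=lambda x,y:(130+x/1.7,y/1.7)
for z in (.125,.128):
    a=plane(f,u(226,385),z);b=plane(f,u(227,470),z);print(a,b,np.degrees(np.arctan2(*(b-a)[1::-1])), 'centre',a[:2]+.031*np.array([np.cos(np.radians(-8.8)),np.sin(np.radians(-8.8))]))
a=plane(f,u(197,420),.128);b=plane(f,u(256,420),.128);print('width',np.linalg.norm(a-b))
print('deckdisc',plane(f,u(232,322),.068))
go([.568,-.2685,.2835],171.2)
E
```

```text
[ 0.53812048 -0.26309833  0.125     ] [ 0.55849911 -0.26620434  0.125     ] -8.666033313045618 centre [ 0.56875556 -0.26784089]
[ 0.53727181 -0.26285396  0.128     ] [ 0.55720264 -0.26589171  0.128     ] -8.666033313045489 centre [ 0.56790689 -0.26759652]
width 0.013154278525543094
deckdisc [ 0.53443139 -0.26260822  0.068     ]
at [ 0.5679 -0.2636  0.283 ] toolx 171.25 z [-0.002  0.001 -1.   ] F [ 0.03 -0.64 -0.26] t 2.83 w 0.997 q7 2.01
-> t [-0.0009 -0.0048 -0.0005] spin 0.05
```

Call:
{"op": "step_arm", "data": {
  "increments": [
    {"tx": -0.0005, "ty": -0.0042, "tz": 0, "spin": 0, "claw": 1},
    {"tx": -0.0005, "ty": -0.0042, "tz": 0, "spin": 0, "claw": 0.6},
    {"tx": -0.0005, "ty": -0.0042, "tz": 0, "spin": 0, "claw": 0},
    {"tx": -0.0005, "ty": -0.0042, "tz": 0, "spin": 0, "claw": 0},
    {"tx": -0.0005, "ty": -0.0042, "tz": 0, "spin": 0, "claw": 0},
    {"tx": -0.0005, "ty": -0.0042, "tz": 0, "spin": 0, "claw": 0},
    {"tx": -0.0005, "ty": -0.0042, "tz": 0, "spin": 0, "claw": 0},
    {"tx": -0.0005, "ty": -0.0042, "tz": 0, "spin": 0, "claw": 0}
  ],
  "force": 35
}}

```text
time: 3.5
position: [0.5678, -0.2689, 0.2838]
tool_rot: [0.241, 3.132, 0.0]
ft_force: [0.6, -0.0, -0.3]
grip_width: 0.556
```

Call:
{"op": "step_arm", "data": {
  "increments": [
    {"tx": 0, "ty": 0, "tz": 0, "spin": 0, "claw": 0},
    {"tx": 0, "ty": 0, "tz": 0, "spin": 0, "claw": 0},
    {"tx": 0, "ty": 0, "tz": 0, "spin": 0, "claw": 0},
    {"tx": 0, "ty": 0, "tz": 0, "spin": 0, "claw": 0},
    {"tx": 0, "ty": 0, "tz": 0, "spin": 0, "claw": 0},
    {"tx": 0, "ty": 0, "tz": 0, "spin": 0, "claw": 0},
    {"tx": 0, "ty": 0, "tz": 0, "spin": 0, "claw": 0},
    {"tx": 0, "ty": 0, "tz": 0, "spin": 0, "claw": 0}
  ]
}}

```text
time: 4.17
position: [0.5678, -0.2687, 0.2836]
tool_rot: [-0.241, -3.132, -0.001]
ft_force: [-0.2, -0.3, 0.0]
grip_width: 0.155
```

Call:
{"op": "step_arm", "data": {
  "increments": [
    {"tx": 0, "ty": 0, "tz": 0, "spin": 0, "claw": 0},
    {"tx": 0, "ty": 0, "tz": 0, "spin": 0, "claw": 0},
    {"tx": 0, "ty": 0, "tz": -0.01, "spin": 0, "claw": 0},
    {"tx": 0, "ty": 0, "tz": -0.03, "spin": 0, "claw": 0},
    {"tx": 0, "ty": 0, "tz": -0.07, "spin": 0, "claw": 0},
    {"tx": 0, "ty": 0, "tz": -0.11, "spin": 0, "claw": 0},
    {"tx": 0, "ty": 0, "tz": -0.15, "spin": 0, "claw": 0},
    {"tx": 0, "ty": 0, "tz": -0.19, "spin": 0, "claw": 0}
  ]
}}

```text
time: 4.83
position: [0.5669, -0.2691, 0.4755]
tool_rot: [-0.243, -3.131, 0.0]
ft_force: [1.3, -0.4, -3.4]
grip_width: 0.158
```

```bash
python3 - <<'E'
from h import *
print(get_state()['torque'])
go([.578,.2045,.5],190)
go([.578,.2045,.5],190,P0=[.5678,-.2687,.473],rv=[-.241,-3.132,0])
E
```

```text
[ 0.00073151 -0.29242728 -0.02874446]
at [ 0.5669 -0.2691  0.4755] toolx 171.14 z [-0.001 -0.    -1.   ] F [ 1.33 -0.44 -3.38] t 4.83 w 0.158 q7 1.96
-> t [ 0.062   0.4697 -0.0245] spin -18.86
at [ 0.5678 -0.2687  0.473 ] toolx 171.2 z [-0.  0. -1.] F [ 1.33 -0.44 -3.38] t 4.83 w 0.158 q7 1.96
-> t [ 0.0623  0.4692 -0.027 ] spin -18.8
```

Call:
{"op": "step_arm", "data": {
  "increments": [
    {"tx": 0.003, "ty": 0.02, "tz": -0.01, "spin": -1, "claw": 0},
    {"tx": 0.008, "ty": 0.055, "tz": -0.02, "spin": -3, "claw": 0},
    {"tx": 0.012, "ty": 0.09, "tz": -0.025, "spin": -5, "claw": 0},
    {"tx": 0.017, "ty": 0.128, "tz": -0.027, "spin": -7, "claw": 0},
    {"tx": 0.022, "ty": 0.166, "tz": -0.027, "spin": -9, "claw": 0},
    {"tx": 0.027, "ty": 0.204, "tz": -0.027, "spin": -11, "claw": 0},
    {"tx": 0.032, "ty": 0.242, "tz": -0.027, "spin": -13, "claw": 0},
    {"tx": 0.037, "ty": 0.28, "tz": -0.027, "spin": -15, "claw": 0}
  ]
}}

```text
time: 5.5
position: [0.5734, 0.0147, 0.5008]
tool_rot: [0.171, -3.137, 0.0]
ft_force: [0.7, 0.2, -3.2]
grip_width: 0.157
```

```bash
python3 - <<'E'
from h import *
go([.578,.2045,.5],190)
E
```

```text
at [0.5734 0.0147 0.5008] toolx -173.76 z [-0. -0. -1.] F [ 0.69  0.18 -3.15] t 5.5 w 0.157 q7 1.66
-> t [-0.0252  0.1882  0.0007] spin -3.76
```

Call:
{"op": "step_arm", "data": {
  "increments": [
    {"tx": -0.003, "ty": 0.03, "tz": 0, "spin": -2, "claw": 0},
    {"tx": -0.008, "ty": 0.06, "tz": 0, "spin": -3.8, "claw": 0},
    {"tx": -0.012, "ty": 0.085, "tz": 0, "spin": -3.8, "claw": 0},
    {"tx": -0.012, "ty": 0.09, "tz": 0, "spin": -3.8, "claw": 0},
    {"tx": -0.012, "ty": 0.09, "tz": 0, "spin": -3.8, "claw": 0},
    {"tx": -0.012, "ty": 0.09, "tz": 0, "spin": -3.8, "claw": 0}
  ]
}}

```text
time: 6.0
position: [0.5763, 0.1033, 0.5004]
tool_rot: [0.272, -3.129, 0.003]
ft_force: [0.5, -0.7, -3.7]
grip_width: 0.158
```

```bash
python3 - <<'E'
from h import *
go([.578,.2045,.5],190)
im=snap('wrist','w4.png')
E
```

```text
at [0.5763 0.1033 0.5004] toolx -170.05 z [-0.001 -0.002 -1.   ] F [ 0.48 -0.72 -3.67] t 6.0 w 0.158 q7 1.57
-> t [-0.0192  0.0994  0.0003] spin -0.05
```

View pics/w4.png

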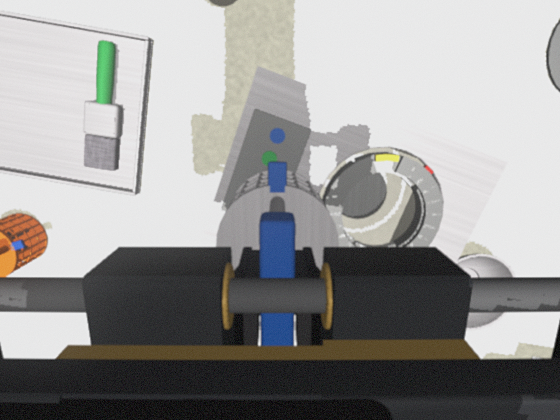

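The wrist view shows the collar beside the held basket, with the yellow gap at (388,158) and the red tab at (430,168). The basket's own ear is at (278,172), in line with the bar.

```bash
python3 - <<'E'
from h import *
f='w4.png';im=cv2.imread('pics/'+f);g=cv2.cvtColor(im,cv2.COLOR_BGR2GRAY).astype(float);h=cv2.cvtColor(im,cv2.COLOR_BGR2HSV)
def cen(lo,hi,z):
    k=cv2.inRange(h,lo,hi);k[:140]=0;k[190:]=0;k[:,:360]=0;k[:,450:]=0;ys,xs=np.nonzero(k);print(len(xs),xs.mean(),ys.mean());return np.array([plane(f,(x,y),z)[:2] for x,y in zip(xs,ys)]).mean(0)
Y=cen((20,80,80),(36,255,255),.141);Rd=cen((0,100,80),(8,255,255),.138)
c=np.array([.578,.2045]);rr=np.arange(.048,.066,.0005)
for it in range(3):
    P=[]
    for a in np.radians(np.arange(90,271,4)):
        pts=np.c_[c[0]+rr*np.cos(a),c[1]+rr*np.sin(a),np.full(len(rr),.142)]
        uv=proj(f,pts); 
        if uv[:,1].max()>240 or uv[:,0].min()<345: continue
        v=cv2.remap(g.astype(np.float32),uv[:,0].astype(np.float32)[None],uv[:,1].astype(np.float32)[None],1)[0]
        d=v[4:]-v[:-4];i=np.argmax(d)
        if d[i]>25: P.append([*(pts[i+2,:2]),d[i]])
    P=np.array(P);A=np.c_[2*P[:,:2],np.ones(len(P))];b=(P[:,:2]**2).sum(1);w=np.ones(len(P),bool)
    for _ in range(4):
        x=np.linalg.lstsq(A[w],b[w],rcond=None)[0];r=np.sqrt(x[2]+x[0]**2+x[1]**2);e=np.abs(np.hypot(*(P[:,:2]-x[:2]).T)-r);w=e<max(.001,2*np.median(e))
    print('circ',x[:2],r,len(P),w.sum());
    # fixed radius
    from scipy.optimize import least_squares
    q=least_squares(lambda q:np.hypot(*(P[:,:2]-q).T)-.056,c,loss='soft_l1',f_scale=.0007).x;print('fixed r',q);c=q
for cc in (c,np.array([.578,.2045])):
    for n,p in (('Y',Y),('R',Rd)):
        d=p-cc;print(n,p,np.degrees(np.arctan2(d[1],d[0])),np.hypot(*d))
E
```

```text
167 386.4670658682635 157.05389221556885
28 428.7142857142857 169.28571428571428
circ [0.57349019 0.2044304 ] 0.055669410804853374 34 25
fixed r [0.5737366  0.20427537]
circ [0.57311948 0.20447021] 0.05552354140360068 34 27
fixed r [0.57359323 0.20422218]
circ [0.57329492 0.20426869] 0.055734231175328296 34 26
fixed r [0.57365302 0.20421527]
Y [0.52565182 0.19540127] -169.59522860572545 0.04880370861119485
R [0.52988954 0.23767689] 142.59842263646982 0.05509012972709826
Y [0.52565182 0.19540127] -170.1398232180796 0.05313303178214994
R [0.52988954 0.23767689] 145.40992461593342 0.058440761234185706
```

```bash
python3 - <<'E'
from h import *
f='w4.png';im=cv2.imread('pics/'+f);h=cv2.cvtColor(im,cv2.COLOR_BGR2HSV)
k=cv2.inRange(h,(100,90,30),(125,255,255))
print('col278',[y for y in range(140,260) if k[y,278]])
for y in (165,175,185,220,235): r=np.nonzero(k[y,255:305])[0]+255;print(y,r.min(),r.max())
K,D,T=cam(f);print('cam',-T[:3,:3].T@T[:3,3],'axis',T[2,:3])
tcp=np.array([.5763,.1033,.5004]);x=R.from_rotvec([.272,-3.129,.003]).apply([1,0,0])
for dz in (0,.003,-.003):
    zb=tcp[2]-.1635+dz
    print(dz,'pred bar end top',proj(f,tcp*[1,1,0]+[0,0,zb+.008]+.031*x*[1,1,0]),'ear tip top',proj(f,tcp*[1,1,0]+[0,0,zb-.052]+.046*x*[1,1,0]), 'bar end w',proj(f,[tcp*[1,1,0]+[0,0,zb+.008]+.03*x*[1,1,0]+s*.007*np.array([-x[1],x[0],0]) for s in (1,-1)]).tolist())
b=plane(f,(278,213),zb:=tcp[2]-.1635+.008);print(b,(b-tcp)@x)
print(proj(f,[.5737-.056,.2042,.142]),proj(f,[.578-.056,.2045,.142]))
E
```

```text
col278 [140, 141, 142, 162, 163, 164, 165, 166, 167, 168, 169, 170, 171, 172, 173, 174, 175, 176, 177, 178, 179, 180, 181, 182, 183, 184, 185, 186, 187, 188, 189, 190, 191, 213, 214, 215, 216, 217, 218, 219, 220, 221, 222, 223, 224, 225, 226, 227, 228, 229, 230, 231, 232, 233, 234, 235, 236, 237, 238, 239, 240, 241, 242, 243, 244, 245, 246, 247, 248, 249, 250, 251, 252, 253, 254, 255, 256, 257, 258, 259]
165 268 286
175 268 285
185 269 285
220 261 293
235 260 294
cam [0.50863239 0.09188876 0.48036091] axis [ 0.2478573   0.04209843 -0.96788144]
0 pred bar end top [[276.2327731  220.36797178]] ear tip top [[276.55395262 162.11113572]] bar end w [[257.73608244005425, 222.91408370785683], [294.73627549645767, 222.91480195371128]]
0.003 pred bar end top [[276.20844756 222.5387117 ]] ear tip top [[276.54136268 162.78549278]] bar end w [[257.32259136121405, 225.1341300877661], [295.10141479852626, 225.1351778773838]]
-0.003 pred bar end top [[276.25611518 218.28506947]] ear tip top [[276.56617267 161.45660171]] bar end w [[258.13290337813396, 220.78368423456794], [294.38585798804615, 220.78409960045468]]
[0.54282035 0.09811145 0.3449    ] 0.033724461589848785
[[398.38116293 150.15003237]] [[397.51426781 154.93679936]]
```

```bash
python3 - <<'E'
from h import *
f='w4.png';im=cv2.imread('pics/'+f);o=cv2.resize(im[135:260,310:460],None,fx=5,fy=5,interpolation=cv2.INTER_CUBIC)
t=np.radians(np.arange(0,360,3))
for c,col in (((.5737,.2042),(255,0,255)),((.578,.2045),(0,160,0))):
    for r in (.056,.038):
        for u in proj(f,np.c_[c[0]+r*np.cos(t),c[1]+r*np.sin(t),0*t+.142]): cv2.circle(o,tuple(int(v) for v in (u-[310,135])*5+2),2,col,-1)
cv2.imwrite('pics/ov.png',o)
E
```

```text
(no output)
```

View pics/ov.png

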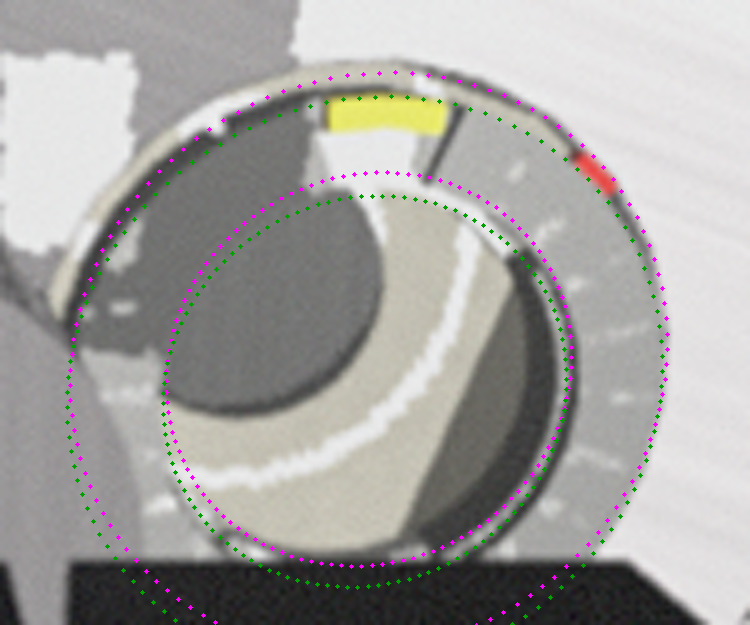

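The overlay shows the circle centred at x 0.578 fits the collar's top face, while the other one followed the shadow. I use the centre (0.5775, 0.205), the gap at +10° and the notches at about -33.5°.

```bash
python3 - <<'E'
from h import *
go([.5775,.205,.445],190)
E
```

```text
at [0.5764 0.1022 0.5007] toolx -170.16 z [-0.    -0.002 -1.   ] F [ 0.47 -1.28 -4.63] t 6.05 w 0.159 q7 1.57
-> t [-0.0187  0.1012  0.0555] spin -0.16
```

Call:
{"op": "step_arm", "data": {
  "increments": [
    {"tx": -0.004, "ty": 0.025, "tz": 0, "spin": 0, "claw": 0},
    {"tx": -0.011, "ty": 0.06, "tz": 0, "spin": 0, "claw": 0},
    {"tx": -0.017, "ty": 0.09, "tz": 0, "spin": 0, "claw": 0},
    {"tx": -0.0187, "ty": 0.101, "tz": 0.015, "spin": 0, "claw": 0},
    {"tx": -0.0187, "ty": 0.101, "tz": 0.04, "spin": 0, "claw": 0},
    {"tx": -0.0187, "ty": 0.101, "tz": 0.055, "spin": 0, "claw": 0},
    {"tx": -0.0187, "ty": 0.101, "tz": 0.055, "spin": 0, "claw": 0},
    {"tx": -0.0187, "ty": 0.101, "tz": 0.055, "spin": 0, "claw": 0}
  ]
}}

```text
time: 6.72
position: [0.5775, 0.2049, 0.4453]
tool_rot: [0.269, -3.129, 0.002]
ft_force: [0.5, -0.2, -3.8]
grip_width: 0.157
```

```bash
python3 - <<'E'
from h import *
go([.5775,.205,.385],190)
E
```

```text
at [0.5775 0.2049 0.4453] toolx -170.19 z [-0.001 -0.001 -1.   ] F [ 0.5  -0.21 -3.81] t 6.72 w 0.157 q7 1.42
-> t [-0.0001  0.0002  0.0603] spin -0.19
```

Call:
{"op": "step_arm", "data": {
  "increments": [
    {"tx": 0, "ty": 0, "tz": 0.008, "spin": 0, "claw": 0},
    {"tx": 0, "ty": 0, "tz": 0.018, "spin": 0, "claw": 0},
    {"tx": 0, "ty": 0, "tz": 0.028, "spin": 0, "claw": 0},
    {"tx": 0, "ty": 0, "tz": 0.038, "spin": 0, "claw": 0},
    {"tx": 0, "ty": 0, "tz": 0.048, "spin": 0, "claw": 0},
    {"tx": 0, "ty": 0, "tz": 0.056, "spin": 0, "claw": 0},
    {"tx": 0, "ty": 0, "tz": 0.06, "spin": 0, "claw": 0},
    {"tx": 0, "ty": 0, "tz": 0.06, "spin": 0, "claw": 0}
  ]
}}

```text
time: 7.38
position: [0.5769, 0.2069, 0.3841]
tool_rot: [0.274, -3.127, 0.001]
ft_force: [-0.0, 0.0, -4.1]
grip_width: 0.158
```

```bash
python3 - <<'E'
from h import *
go([.5775,.205,.3625],190); print(get_state()['torque'])
im=snap('wrist','w5.png')
cv2.imwrite('pics/w5c.png',cv2.resize(im[60:330,130:430],None,fx=2,fy=2,interpolation=2))
E
```

```text
at [0.5769 0.2069 0.3841] toolx -170.0 z [-0.002 -0.001 -1.   ] F [-0.02  0.03 -4.07] t 7.38 w 0.158 q7 1.43
-> t [-0.0003 -0.002   0.0216] spin -0.0
[0.02114923 0.08476213 0.04254157]
```

View pics/w5c.png

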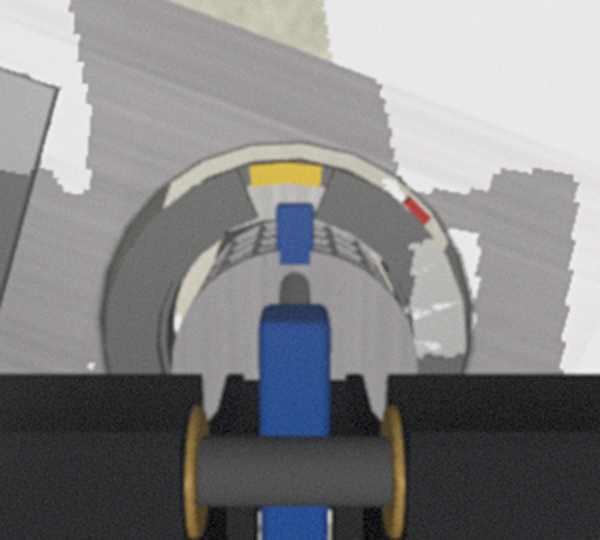

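The close-up shows the -x ear at x 295 over the yellow-backed gap centred at 286. The ring is centred at 286 too, so the basket is about 2 mm too far to +y and its angle is right.

Call:
{"op": "step_arm", "data": {
  "increments": [
    {"tx": 0, "ty": 0, "tz": 0.003, "spin": 0, "claw": 0},
    {"tx": 0, "ty": 0, "tz": 0.006, "spin": 0, "claw": 0},
    {"tx": 0, "ty": 0, "tz": 0.009, "spin": 0, "claw": 0},
    {"tx": 0, "ty": 0, "tz": 0.012, "spin": 0, "claw": 0},
    {"tx": 0, "ty": 0, "tz": 0.012, "spin": 0, "claw": 0},
    {"tx": 0, "ty": 0, "tz": 0.012, "spin": 0, "claw": 0}
  ]
}}

```text
time: 7.93
position: [0.5772, 0.2069, 0.3735]
tool_rot: [0.273, -3.129, 0.0]
ft_force: [0.9, -0.2, -4.2]
grip_width: 0.157
```

```bash
python3 - <<'E'
from h import *
go([.5775,.2048,.3625],190)
E
```

```text
at [0.5772 0.2069 0.3735] toolx -170.01 z [-0. -0. -1.] F [ 0.94 -0.19 -4.15] t 7.93 w 0.157 q7 1.43
-> t [ 0.     -0.0021  0.011 ] spin -0.01
```

Call:
{"op": "step_arm", "data": {
  "increments": [
    {"tx": 0, "ty": -0.0021, "tz": 0, "spin": 0, "claw": 0},
    {"tx": 0, "ty": -0.0021, "tz": 0, "spin": 0, "claw": 0},
    {"tx": 0, "ty": -0.0021, "tz": 0.002, "spin": 0, "claw": 0},
    {"tx": 0, "ty": -0.0021, "tz": 0.004, "spin": 0, "claw": 0},
    {"tx": 0, "ty": -0.0021, "tz": 0.006, "spin": 0, "claw": 0},
    {"tx": 0, "ty": -0.0021, "tz": 0.008, "spin": 0, "claw": 0},
    {"tx": 0, "ty": -0.0021, "tz": 0.01, "spin": 0, "claw": 0},
    {"tx": 0, "ty": -0.0021, "tz": 0.01, "spin": 0, "claw": 0}
  ]
}}

```text
time: 8.6
position: [0.5774, 0.2048, 0.363]
tool_rot: [0.273, -3.129, 0.001]
ft_force: [-0.6, 0.1, -4.4]
grip_width: 0.156
```

Call:
{"op": "step_arm", "data": {
  "increments": [
    {"tx": 0, "ty": 0, "tz": 0.0015, "spin": 0, "claw": 0},
    {"tx": 0, "ty": 0, "tz": 0.003, "spin": 0, "claw": 0},
    {"tx": 0, "ty": 0, "tz": 0.0045, "spin": 0, "claw": 0},
    {"tx": 0, "ty": 0, "tz": 0.006, "spin": 0, "claw": 0},
    {"tx": 0, "ty": 0, "tz": 0.006, "spin": 0, "claw": 0}
  ]
}}

```text
time: 9.02
position: [0.5775, 0.2048, 0.3573]
tool_rot: [0.273, -3.129, 0.0]
ft_force: [0.0, -0.3, -4.2]
grip_width: 0.155
```

Call:
{"op": "step_arm", "data": {
  "increments": [
    {"tx": 0, "ty": 0, "tz": 0.0015, "spin": 0, "claw": 0},
    {"tx": 0, "ty": 0, "tz": 0.003, "spin": 0, "claw": 0},
    {"tx": 0, "ty": 0, "tz": 0.0045, "spin": 0, "claw": 0},
    {"tx": 0, "ty": 0, "tz": 0.006, "spin": 0, "claw": 0},
    {"tx": 0, "ty": 0, "tz": 0.006, "spin": 0, "claw": 0}
  ]
}}

```text
time: 9.43
position: [0.5775, 0.2048, 0.3513]
tool_rot: [0.273, -3.129, 0.0]
ft_force: [0.4, 0.1, -4.1]
grip_width: 0.155
```

Call:
{"op": "step_arm", "data": {
  "increments": [
    {"tx": 0, "ty": 0, "tz": 0.001, "spin": 0, "claw": 0},
    {"tx": 0, "ty": 0, "tz": 0.002, "spin": 0, "claw": 0},
    {"tx": 0, "ty": 0, "tz": 0.003, "spin": 0, "claw": 0},
    {"tx": 0, "ty": 0, "tz": 0.003, "spin": 0, "claw": 0}
  ]
}}

```text
time: 9.77
position: [0.5776, 0.2048, 0.3485]
tool_rot: [0.273, -3.13, -0.0]
ft_force: [-0.3, -0.4, -4.1]
grip_width: 0.155
```

Call:
{"op": "step_arm", "data": {
  "increments": [
    {"tx": 0, "ty": 0, "tz": 0.001, "spin": 0, "claw": 0},
    {"tx": 0, "ty": 0, "tz": 0.002, "spin": 0, "claw": 0},
    {"tx": 0, "ty": 0, "tz": 0.003, "spin": 0, "claw": 0},
    {"tx": 0, "ty": 0, "tz": 0.003, "spin": 0, "claw": 0}
  ]
}}

```text
time: 10.1
position: [0.5776, 0.2048, 0.3462]
tool_rot: [-0.273, 3.129, 0.001]
ft_force: [-0.8, 0.2, 1.0]
grip_width: 0.157
```

Contact came at TCP z about 0.348, which is track-floor level, so both ears are through the gaps with about 5 N of load. Now I turn clockwise, which is positive spin.

Call:
{"op": "step_arm", "data": {
  "increments": [
    {"tx": 0, "ty": 0, "tz": 0, "spin": 3, "claw": 0},
    {"tx": 0, "ty": 0, "tz": 0, "spin": 6, "claw": 0},
    {"tx": 0, "ty": 0, "tz": 0, "spin": 9, "claw": 0},
    {"tx": 0, "ty": 0, "tz": 0, "spin": 12, "claw": 0},
    {"tx": 0, "ty": 0, "tz": 0, "spin": 12, "claw": 0}
  ]
}}

```text
time: 10.52
position: [0.5779, 0.205, 0.3465]
tool_rot: [0.057, 3.139, 0.001]
ft_force: [0.1, 0.2, 0.6]
grip_width: 0.155
```

```bash
python3 - <<'E'
from h import *
go([.5775,.2048,.346],190); print(get_state()['torque'])
E
```

```text
at [0.5779 0.205  0.3465] toolx 177.93 z [ 0.002  0.001 -1.   ] F [0.11 0.18 0.62] t 10.52 w 0.155 q7 1.24
-> t [ 0.0004 -0.0003  0.0005] spin -12.07
[ 0.11618106 -0.00801188 -0.03810126]
```

Call:
{"op": "step_arm", "data": {
  "increments": [
    {"tx": 0, "ty": 0, "tz": 0, "spin": 4, "claw": 0},
    {"tx": 0, "ty": 0, "tz": 0, "spin": 8, "claw": 0},
    {"tx": 0, "ty": 0, "tz": 0, "spin": 12, "claw": 0},
    {"tx": 0, "ty": 0, "tz": 0, "spin": 16, "claw": 0},
    {"tx": 0, "ty": 0, "tz": 0, "spin": 20, "claw": 0},
    {"tx": 0, "ty": 0, "tz": 0, "spin": 24, "claw": 0},
    {"tx": 0, "ty": 0, "tz": 0, "spin": 24, "claw": 0}
  ]
}}

```text
time: 11.1
position: [0.5778, 0.2052, 0.3464]
tool_rot: [0.707, 3.06, 0.002]
ft_force: [0.3, 0.5, 0.3]
grip_width: 0.16
```

```bash
python3 - <<'E'
from h import *
go([.5775,.2048,.346],146.5); print(get_state()['torque'])
E
```

```text
at [0.5778 0.2052 0.3464] toolx 153.99 z [ 0.002  0.001 -1.   ] F [0.31 0.55 0.28] t 11.1 w 0.16 q7 0.83
-> t [ 0.0001 -0.0006  0.0004] spin 7.49
[ 0.04882701 -0.06525003 -0.02290054]
```

Call:
{"op": "step_arm", "data": {
  "increments": [
    {"tx": 0, "ty": 0, "tz": 0, "spin": 1.5, "claw": 0},
    {"tx": 0, "ty": 0, "tz": 0, "spin": 3, "claw": 0},
    {"tx": 0, "ty": 0, "tz": 0, "spin": 4.5, "claw": 0},
    {"tx": 0, "ty": 0, "tz": 0, "spin": 5, "claw": 0},
    {"tx": 0, "ty": 0, "tz": 0, "spin": 5, "claw": 0}
  ]
}}

```text
time: 11.52
position: [0.5778, 0.2056, 0.3462]
tool_rot: [0.835, 3.027, 0.003]
ft_force: [1.6, 1.9, -0.4]
grip_width: 0.157
```

```bash
python3 - <<'E'
from h import *
go([.5775,.2048,.346],146.5); print(get_state()['torque'])
E
```

```text
at [0.5778 0.2056 0.3462] toolx 149.15 z [ 0.002  0.001 -1.   ] F [ 1.65  1.85 -0.41] t 11.52 w 0.157 q7 0.75
-> t [-0.0002 -0.0008  0.0002] spin 2.65
[ 0.4563896  -0.42859853  0.12994434]
```

Call:
{"op": "step_arm", "data": {
  "increments": [
    {"tx": 0, "ty": -0.0004, "tz": 0, "spin": 1, "claw": 0},
    {"tx": 0, "ty": -0.0008, "tz": 0, "spin": 2, "claw": 0},
    {"tx": 0, "ty": -0.0008, "tz": 0, "spin": 2, "claw": 0},
    {"tx": 0, "ty": -0.0008, "tz": 0, "spin": 2, "claw": 0}
  ]
}}

```text
time: 11.85
position: [0.5768, 0.2034, 0.3447]
tool_rot: [-0.893, -3.01, 0.003]
ft_force: [-0.4, -0.3, -2.9]
grip_width: 0.154
```

```bash
python3 - <<'E'
from h import *
go([.5775,.2048,.346],146.5); print(get_state()['torque'])
E
```

```text
at [0.5768 0.2034 0.3447] toolx 146.96 z [-0.002 -0.002 -1.   ] F [-0.39 -0.34 -2.86] t 11.85 w 0.154 q7 0.71
-> t [ 0.0002  0.0015 -0.0013] spin 0.46
[-0.02017088  0.02166417 -0.02446096]
```

The load fell away at tool x 147°, so the ears are over the notches. Now lowering.

Call:
{"op": "step_arm", "data": {
  "increments": [
    {"tx": 0, "ty": 0.0007, "tz": 0.001, "spin": 0, "claw": 0},
    {"tx": 0, "ty": 0.0007, "tz": 0.002, "spin": 0, "claw": 0},
    {"tx": 0, "ty": 0.0007, "tz": 0.003, "spin": 0, "claw": 0},
    {"tx": 0, "ty": 0.0007, "tz": 0.003, "spin": 0, "claw": 0}
  ]
}}

```text
time: 12.18
position: [0.5774, 0.2047, 0.3422]
tool_rot: [-0.892, -3.012, 0.001]
ft_force: [-0.3, -0.4, -4.2]
grip_width: 0.156
```

```bash
python3 - <<'E'
from h import *
go([.5775,.2048,.341],146.5); print(get_state()['torque'])
E
```

```text
at [0.5774 0.2047 0.3422] toolx 146.99 z [-0.001 -0.    -1.   ] F [-0.26 -0.4  -4.22] t 12.18 w 0.156 q7 0.72
-> t [-0.      0.0001  0.0012] spin 0.49
[-0.03693357  0.01779405 -0.00848726]
```

Call:
{"op": "step_arm", "data": {
  "increments": [
    {"tx": 0, "ty": 0, "tz": 0.001, "spin": 0, "claw": 0},
    {"tx": 0, "ty": 0, "tz": 0.002, "spin": 0, "claw": 0},
    {"tx": 0, "ty": 0, "tz": 0.003, "spin": 0, "claw": 0},
    {"tx": 0, "ty": 0, "tz": 0.003, "spin": 0, "claw": 0}
  ]
}}

```text
time: 12.52
position: [0.5776, 0.2047, 0.34]
tool_rot: [0.892, 3.012, 0.001]
ft_force: [-0.3, 0.3, -0.9]
grip_width: 0.156
```

```bash
python3 - <<'E'
from h import *
go([.5775,.2048,.341],146.5); print(get_state()['torque'])
E
```

```text
at [0.5776 0.2047 0.34  ] toolx 146.99 z [ 0.  0. -1.] F [-0.34  0.31 -0.86] t 12.52 w 0.156 q7 0.72
-> t [ 0.0001 -0.     -0.001 ] spin 0.49
[-0.0794758   0.19607481  0.00190357]
```

Call:
{"op": "step_arm", "data": {
  "increments": [
    {"tx": 0, "ty": 0, "tz": 0.001, "spin": 0, "claw": 0},
    {"tx": 0, "ty": 0, "tz": 0.0015, "spin": 0, "claw": 0},
    {"tx": 0, "ty": 0, "tz": 0.0015, "spin": 0, "claw": 0}
  ]
}}

```text
time: 12.77
position: [0.5776, 0.2047, 0.3388]
tool_rot: [0.892, 3.012, 0.001]
ft_force: [-1.5, -0.9, 1.8]
grip_width: 0.154
```

```bash
python3 - <<'E'
from h import *
go([.5775,.2048,.341],146.5); print(get_state()['torque'])
im=snap('wrist','w6.png')
cv2.imwrite('pics/w6c.png',cv2.resize(im[60:330,130:430],None,fx=2,fy=2,interpolation=2))
E
```

```text
at [0.5776 0.2047 0.3388] toolx 146.99 z [ 0.001  0.    -1.   ] F [-1.54 -0.88  1.81] t 12.77 w 0.154 q7 0.72
-> t [ 0.0001 -0.     -0.0022] spin 0.49
[-0.13990049  0.36349596 -0.01621743]
```

View pics/w6c.png

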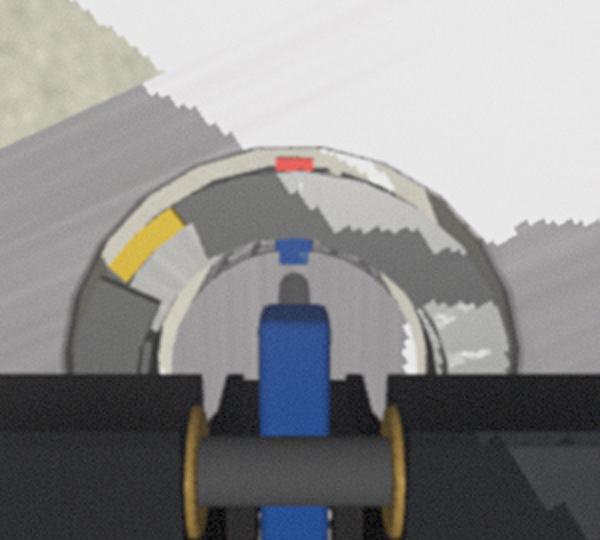

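The ear sits under the lip exactly behind the red tab: blue at (295,252), red at (295,164). The moment is explained by the small side force, so both ears share the load. I release and rise.

Call:
{"op": "step_arm", "data": {
  "increments": [
    {"tx": 0, "ty": 0, "tz": -0.001, "spin": 0, "claw": 0},
    {"tx": 0, "ty": 0, "tz": -0.001, "spin": 0, "claw": 0.1},
    {"tx": 0, "ty": 0, "tz": -0.001, "spin": 0, "claw": 0.3},
    {"tx": 0, "ty": 0, "tz": -0.001, "spin": 0, "claw": 0.6},
    {"tx": 0, "ty": 0, "tz": -0.001, "spin": 0, "claw": 0.6},
    {"tx": 0, "ty": 0, "tz": -0.001, "spin": 0, "claw": 0.6},
    {"tx": 0, "ty": 0, "tz": -0.001, "spin": 0, "claw": 0.6},
    {"tx": 0, "ty": 0, "tz": -0.001, "spin": 0, "claw": 0.6}
  ]
}}

```text
time: 13.48
position: [0.5776, 0.2048, 0.3392]
tool_rot: [0.892, 3.012, 0.0]
ft_force: [-0.0, -0.3, -0.4]
grip_width: 0.525
```

Call:
{"op": "step_arm", "data": {
  "increments": [
    {"tx": 0, "ty": 0, "tz": 0, "spin": 0, "claw": 0.6},
    {"tx": 0, "ty": 0, "tz": -0.005, "spin": 0, "claw": 0.6},
    {"tx": 0, "ty": 0, "tz": -0.015, "spin": 0, "claw": 0.6},
    {"tx": 0, "ty": 0, "tz": -0.035, "spin": 0, "claw": 0.6},
    {"tx": 0, "ty": 0, "tz": -0.065, "spin": 0, "claw": 0.6},
    {"tx": 0, "ty": 0, "tz": -0.095, "spin": 0, "claw": 0.6},
    {"tx": 0, "ty": 0, "tz": -0.12, "spin": 0, "claw": 0.6},
    {"tx": 0, "ty": 0, "tz": -0.12, "spin": 0, "claw": 0.6}
  ]
}}

```text
time: 14.15
position: [0.5785, 0.2045, 0.4667]
tool_rot: [0.891, 3.004, 0.012]
ft_force: [0.9, 0.8, 0.5]
grip_width: 0.601
```

```bash
python3 - <<'E'
from h import *
go([.5775,.2048,.46],146.5)
im=snap('wrist','w7.png'); sc=snap('scene','scene7.png')
a=cv2.resize(im[60:360,80:480],(400,300));b=cv2.resize(sc[130:205,280:380],(400,300),interpolation=3)
cv2.imwrite('pics/fin.png',np.hstack([a,b]))
E
```

```text
at [0.5785 0.2045 0.4667] toolx 146.97 z [ 0.01   0.005 -1.   ] F [0.87 0.83 0.53] t 14.15 w 0.601 q7 0.69
-> t [ 0.0011 -0.0004  0.0067] spin 0.47
```

View pics/fin.png

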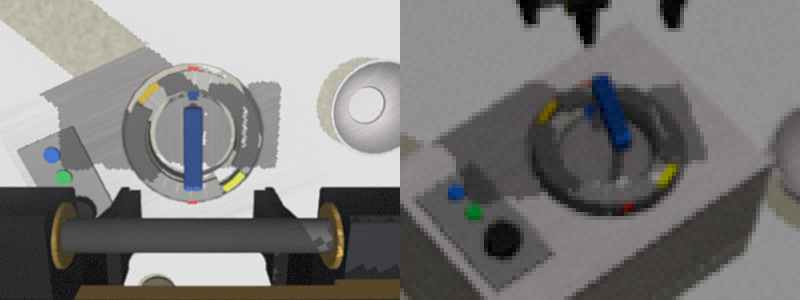

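The basket hangs centred and level. The bar runs from one red tab (193,68) to the other (192,201), and the gripper is clear. Handing in.

```bash
python3 -c "
from h import *
print(workorder.close_job())"
```

```text
the job is handed in; nothing more can be done
None
```

The basket hangs locked in the cleaner's collar, and I handed the job in at about 14 s. I took it from the tray by its blue bar and let the ears down through the gaps, with the collar standing turned by about +10°. Then I turned it clockwise by about 43° (0.75 rad).

- **Notches:** The load fell away as the ears came over the notches, and they touched bottom about 6.7 mm below the track contact (7 mm nominal). This was felt, not measured directly.
- **Force:** The highest vertical load I read on the collar was about 6 N, against the 20 N limit. I only had readings at the end of each move.
- **Final pictures:** The bar lines up with both red tabs, the basket looks level and centred, and the gripper is clear. I touched nothing else.
- **Disagreement:** A circle fit to the collar's outer edge put its centre about 4 mm off, because it followed a shadow. I used the centre from the yellow and red marks, and the close-up and the touch confirmed it.

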